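# Exercise the sampler plunger and offer up its cover plate

## Robot

A 6-joint arm with a two-finger parallel gripper is mounted at the origin on the work surface. World frame = base frame: x ahead of the robot, y to its left, z up, the work surface at z = 0. Lengths are in mm, angles in rad, forces in N, time in s.
With the tool pointing down it reaches from about 350 to 725 mm from the base axis. Payload 6 kg.
Tool frame: the origin (TCP) lies midway between the tips of the shut fingers; the grasp point (between the pads) lies 19 mm behind it (hold_point_z is the distance from the TCP to the grasp point, in mm); z points along the fingers, y is the direction in which the jaws open and shut (so a half turn about z gives the same grasp; the last joint's range is limited). The gripper opens to 85 mm and grips with 20 to 120 N. Pads are 22 mm wide; open, the fingers measure 114 mm over their backs; the gripper's body (76 mm by 85 mm) begins 54 mm behind the grasp point. The pads swing forward as they close: fully open they stand 13 mm farther back than shut.
Start: joints at [-0.964, 0.04, 0.085, 0, -1.615, -0.334], TCP at [161.666, -577.785, 210.161] pointing down, gripper open.
Joint ranges: [-2.56, 2.56], [-1.29, 2.01], [-1.08, 1.49], [-3.29, 1.98], [-2.81, -0.18], [-2.99, 2.99]. Speed limits (rad/s): [2.57, 2.57, 3.01, 3.14, 3.14, 3.14].

## Interface

Orientations are given as [roll, pitch, yaw] about the fixed x, y, z axes, in that order (R = Rz(yaw) Ry(pitch) Rx(roll)).
In Python, from station import read_state, read_camera, finish_job, hold_point_z gives the robot as it stands.
- The arm moves only by the shell command python3 -m crank 'ROWS' [FORCE]. ROWS is JSON, a list of rows, each an object of numbers: "grip": the closure, from -1 (fully open) to 1 (shut); "tx", "ty", "tz": the shift along the world's x, y, z in mm; "ax", "ay", "az": the turn, a rotation vector about the world's x, y, z in degrees. In form: [{"grip": .., "tx": .., "ty": .., "tz": .., "ax": .., "ay": .., "az": ..}, ...]. A call has 1 to 20 rows; each row shifts and turns the commanded pose from where the row before left it; what a row does not reach is not made up. A row lasts 1/12 s, in which the tool goes at most 41.7 mm and 7.16 degrees, less where a joint would pass 70% of its speed; a pose out of reach is approached as far as the arm can. A call with a gripper value outside its range is refused whole. The fingers move at their own pace and stop on an object; FORCE is the grip in N (left out, the last holds). Time passes only in rows, so rows that do not move let the fingers close. It gives the time, the measured TCP pose, the force and the opening at its end, in the units of the state.
- read_state(): the state, without advancing time (a new reading comes with each control period).
- read_camera(name): name is "side" or "top" or "wrist"; returns a dict with "color" (480x640x3 uint8, red, green, blue), "depth" (480x640 float32, mm along the optical axis (not along the pixel's ray), 0 where there is no reading), "fovy" (degrees; the focal length in pixels is half the picture's height over the tangent of half this angle, whatever the lens; pixels are square), "cx", "cy" (the principal point, pixels), "R" (3x3) and "t" (3): a world point X has camera coordinates R X + t. Camera axes: x right, y down, z forward; pixel columns grow to the right and rows downward; lengths in mm; the calibration is good to about 2 mm. A picture is of the moment at which its call begins.
- finish_job(): hands the job in, once; it reports no verdict.
The state is a dict: "clock": time; "q": joint angles; "joint_velocities": joint speeds; "joint_efforts": joint torques, N m; "ee_pos": TCP position; "eef_rot": TCP orientation; "ft_force": force on the tool from outside, world axes, zero at the start; "moment": the same for the moment, N m; "width": finger opening in mm.
Only numpy, scipy, OpenCV 4.12 (cv2) and the standard library are available. Lean on these libraries where they do the work, as an engineer would, in place of code of your own. Each camera call takes 0.05 s, during which the arm holds its last target.

## Task

On the fumarole sampler head, pull the sprung plunger up to its stop, hold it there for a moment and let it spring back down. Then pick up the steel cover plate by its bridge handle and hold it level and still about 15 mm above the sampler's flat top face, each of its four holes lined up over a threaded hole; finish while still holding it there, ready for the screws. Do not let the cover touch the sampler, and leave the other things on the bench alone.

Things in the scene. Friction and masses are not known exactly. Their poses are not given: they have to be found in the camera images.
- sampler_face (a point): Centre of the top face of the sampler head, an aluminium block fixed to the bench (it never moves during the job; its place and yaw differ from run to run). Top face 124 x 88 mm (along its x and y), 60 mm above the bench, with a 40 mm bore in the middle and four 8 mm threaded holes at x = +-48, y = +-30 mm from this point. Foot plate 150 x 116 x 8 mm. A brass side port reaches 80 mm out at -x, 24 mm up. The sprung plunger stands at +x, 95 mm from this point. z is up.
- plunger_cap (a point): Centre of the plunger's round cap (dark steel, 30 mm diameter, 22 mm tall, flat top 11 mm above this point, 79 mm above the bench at rest). Below the cap is a 10 mm stem that goes into a 34 mm wide collar whose top is 48 mm above the bench. Moves up with the plunger; axes as sampler_face. Free to both sides along the sampler's y.
- plunger (a joint): Plunger lift in m: 0 down at rest, 0.020 fully up at its hard stop. A spring pulls it down: about 4 N at rest, 8 N at the stop; released, it returns to 0.
- cover_grip (a point): Centre of the bridge handle's bar on the loose steel cover plate (about 0.4 kg). The bar is 60 mm long along the cover's x, 14 mm thick along its y and 26 mm tall, its top 13 mm above this point, its underside 24 mm above the plate. It stands over the middle of the plate, 43 mm above the plate's underside.
- cover_under (a point): Centre of the underside of the cover plate: 120 mm (x) x 84 mm (y) x 6 mm, with four 13 mm through holes at x = +-48, y = +-30 mm. z is up through the handle. The plate fits either way round (half a turn makes no difference). It starts flat on the bench, on the other side (left or right) from the sampler.
- crucible_mid (a point): Bystander: white ceramic crucible, 54 mm across, 48 mm tall; point half-way up.
- valve_mid (a point): Bystander: brass needle valve body, 96 mm long along x, 26 mm wide, 62 mm tall; point 13 mm up.
- sheath_mid (a point): Bystander: steel thermocouple sheath lying along x, between sampler and cover: 8 mm rod reaching 105 mm to -x, a 40 x 28 x 20 mm head and a brass end reaching 99 mm to +x; point 8 mm up.
- cone_mid (a point): Bystander: green plastic adapter cone standing on its 42 mm base, 56 mm tall; point half-way up.
- gasket_mid (a point): Bystander: black ring gasket lying flat, 60 mm across, 4 mm thick; point at its middle.
- wrench_grip (a point): Bystander: steel wrench, 160 mm long, lying along x; point on its handle.
Not all that is in view belongs to the job. Of the things that look like the part that bears cover_grip, the largest one is meant.

How it is judged:
By the outcome, as a careful person would: the job done as asked, in the order asked, and still so for the second after the job is handed in, while the arm keeps its last pose, push and grip.
It also fails if it takes over 53 s, if anything falls off the work surface, if the arm or the gripper's body presses on something with over 40 N, if the wrist force passes 120 N, or if a joint passes its speed limit or range.

## Working session

There is one attempt and no reset: what is moved stays moved. The work goes in short steps, Python scripts to look and compute and a shell command to move; the robot and the scene stay as the last step left them, time stands still between calls to the robot, and variables do not carry over. Pictures are saved under pics/ and viewed, and the job is handed in when it is done.

```bash
mkdir -p pics; ls; cat > h.py <<'E'
import numpy as np, cv2, sys
from station import read_state, read_camera, finish_job, hold_point_z
def snap(name,fn,crop=None,scale=1):
    c=read_camera(name); im=c["color"][:,:,::-1].copy()
    np.savez(''+fn+'.npz',**c)
    cv2.imwrite(f'pics/{fn}.png',im)
    return c
def load(fn):
    return dict(np.load(''+fn+'.npz'))
def crop(fn,x0,y0,x1,y1,s,out):
    im=cv2.imread(f'pics/{fn}.png')[y0:y1,x0:x1]
    cv2.imwrite(f'pics/{out}.png',cv2.resize(im,None,fx=s,fy=s,interpolation=cv2.INTER_CUBIC))
def pt(c,u,v,z=None):
    f=240/np.tan(np.radians(float(c["fovy"]))/2)
    ray=np.array([(u-c["cx"])/f,(v-c["cy"])/f,1.0]); R=c["R"];t=c["t"]
    if z is None:
        d=c["depth"][int(round(v)),int(round(u))]
        return R.T@(ray*d-t)
    o=-R.T@t; d=R.T@ray
    return o+d*(z-o[2])/d[2]
def proj(c,X):
    f=240/np.tan(np.radians(float(c["fovy"]))/2)
    p=c["R"]@np.array(X,float)+c["t"]; return np.array([c["cx"]+f*p[0]/p[2],c["cy"]+f*p[1]/p[2]])
E
python3 - <<'E'
from h import *
print(read_state(),hold_point_z)
for n in("top","side","wrist"):
    c=snap(n,n+'0'); print(n,c["fovy"],c["cx"],c["cy"],-c["R"].T@c["t"])
E
```

```text
pics
{'clock': 0.0, 'q': array([-9.64300538e-01,  4.08193495e-02,  8.37663470e-02, -4.50157999e-04,
       -1.61550477e+00, -3.33697523e-01]), 'joint_velocities': array([-0.00055339,  0.00255641,  0.0009082 , -0.00130212, -0.00024251,
        0.00096854]), 'joint_efforts': array([ 6.27889949e-04, -3.68207932e+01,  3.47402251e+01,  6.93215668e+00,
       -5.61107823e-03, -3.11363053e-06]), 'ee_pos': array([ 161.61983823, -577.42862752,  209.15281458]), 'eef_rot': array([ 3.13978107e+00, -1.52005600e-04, -2.86877453e+00]), 'ft_force': array([ 0.68343406,  0.04845548, -0.70370369]), 'moment': array([-0.03284966,  0.01235017, -0.02264234]), 'width': 85.22901542114349} 18.700000000000003
top 53.60157566009858 322.29393961266345 230.39613695424035 [ 362.66590007   15.06223808 1306.86614641]
side 57.45929007281855 320.8455629368387 239.63471971415126 [364.62959591 706.18899331 622.83429873]
wrist 60.481939540787565 320.96413819780423 237.99633348270444 [  83.49839178 -600.9514593   373.58840076]
```

View pics/top0.png

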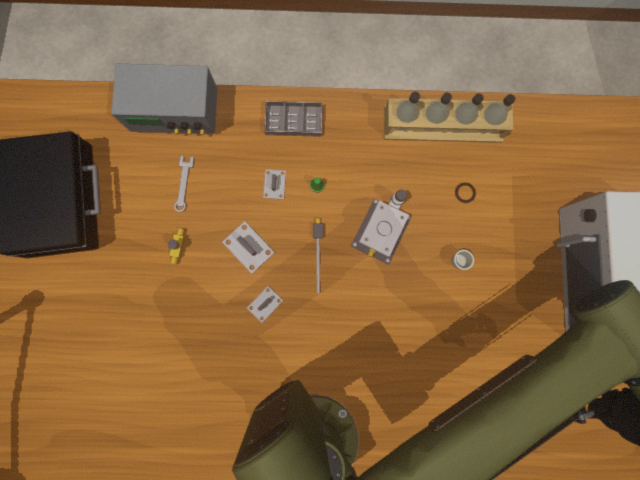

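View pics/side0.png

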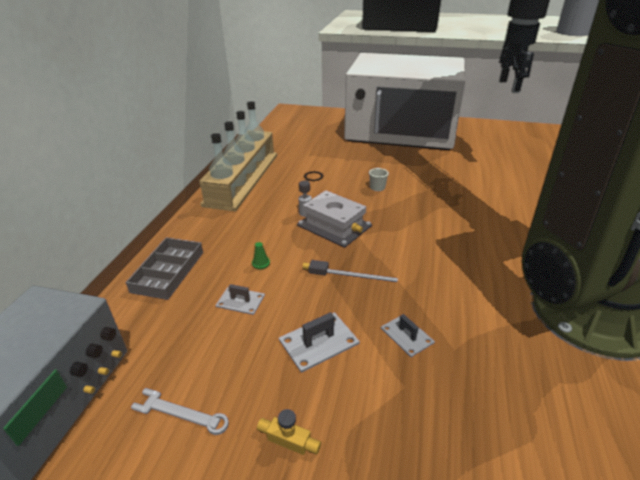

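View pics/wrist0.png

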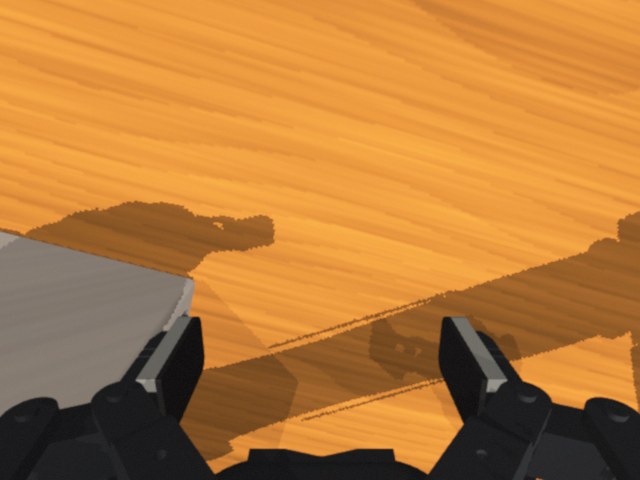

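The top view shows three handled plates: the large one at px (248,246) and smaller ones at (274,184) and (265,304). I choose the large one. The sampler is at (384,229) and its plunger cap at (400,196). Next I check both in close crops.

```bash
python3 - <<'E'
from h import *
crop('top0',215,160,305,330,4.4*0.8,'c1'); crop('top0',340,175,430,275,6,'c2')
E
```

```text
(no output)
```

View pics/c1.png

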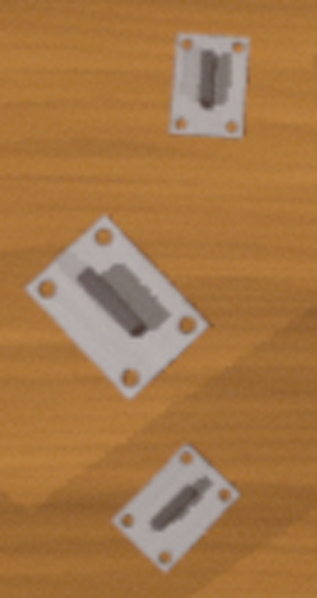

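View pics/c2.png

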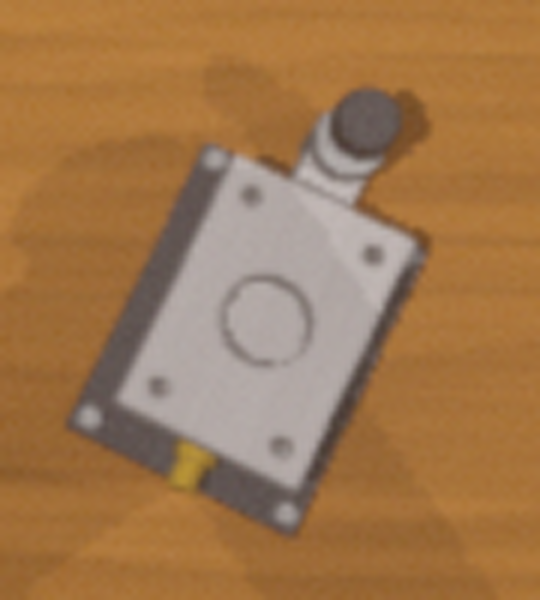

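The large plate's holes in the first crop are at (104,237), (47,288), (187,324) and (130,377). The sampler's threaded holes in the second are at (252,195), (374,255), (160,386) and (282,447), and the cap is at (366,123).

```bash
cat > fit.py <<'E'
from h import *
def fit(P,M):
    P=np.array(P)[:,:2];M=np.array(M,float)
    a,b=P.mean(0),M.mean(0); q=(P-a);m=M-b
    th=np.arctan2((m[:,0]*q[:,1]-m[:,1]*q[:,0]).sum(),(m*q).sum())
    R=np.array([[np.cos(th),-np.sin(th)],[np.sin(th),np.cos(th)]])
    return a-R@b,np.degrees(th),np.linalg.norm(P-(a+(R@m.T).T),axis=1),R
E
python3 - <<'E'
from fit import *
c=load('top0')
s=6;S=[((u+.5)/s-.5+340,(v+.5)/s-.5+175) for u,v in[(252,195),(374,255),(160,386),(282,447)]]
P=[pt(c,*x,z=60) for x in S]
# +x towards plunger (up in image = +world x). left in image=+y
o,th,r,R=fit(P,[(48,30),(48,-30),(-48,30),(-48,-30)]);print('sampler',o,th,r)
cap=((366+.5)/6-.5+340,(123+.5)/6-.5+175); print('cap',pt(c,*cap,z=79), o+R@[95,0])
s=3.52;C=[((u+.5)/s-.5+215,(v+.5)/s-.5+160) for u,v in[(104,237),(47,288),(187,324),(130,377)]]
P=[pt(c,*x,z=6) for x in C]
o2,th2,r2,R2=fit(P,[(48,-30),(48,30),(-48,-30),(-48,30)]);print('cover',o2,th2,r2)
D=c['depth']
for n,(u,v) in dict(samp=(384,229),cover=(235,247),hand=(248,246),cap=(400,196)).items(): print(n,pt(c,u,v))
for n,(u,v) in dict(valve=(177,246),cone=(317,184),sh1=(319,222),sh2=(318,293),cru=(463,260),gask=(465,193),small1=(265,304),rack=(400,140)).items(): print(n,pt(c,u,v))
E
```

```text
sampler [ 552.30076205 -172.69395008] -25.30033026995758 [0.26332543 0.14702152 0.22131853 0.14817083]
cap [ 638.44566749 -213.53775153   79.        ] [ 638.18837024 -213.29344218]
cover [500.24239863 194.05597707] 44.7623132235616 [0.85573815 0.25025398 0.29597671 0.39452534]
samp [ 552.41638419 -175.34387287   40.39247293]
cover [498.6794166  229.38810327   4.68192867]
hand [496.54804    186.69057306  57.44994529]
cap [ 633.60566586 -210.04643593   89.43831849]
valve [492.49854209 372.47601543  57.9364068 ]
cone [669.68629993   8.30527446  52.17580187]
sh1 [5.71290747e+02 4.05803080e-01 1.75820420e+01]
sh2 [ 3.77988906e+02 -1.01465938e+00 -7.34189361e-02]
cru [ 476.37300688 -400.73417484    1.21222207]
gask [ 666.76590773 -411.48126521   -0.80288459]
small1 [346.12815029 138.37367689  38.3671818 ]
rack [ 818.08911618 -227.56819927   -1.61848894]
```

```bash
python3 -m crank '[{"grip":-1,"ty":25,"tz":5},{"grip":-1,"ty":30},{"grip":-1,"ty":30},{"grip":-1,"ty":30,"az":-3},{"grip":-1,"tx":25,"ty":25,"az":-3},{"grip":-1,"tx":30,"ty":20,"az":-3},{"grip":-1,"tx":30,"ty":20,"az":-3},{"grip":-1,"tx":30,"ty":20,"az":-3},{"grip":-1,"tx":30,"ty":20,"az":-3},{"grip":-1,"tx":30,"ty":20,"az":-3},{"grip":-1,"tx":30,"ty":20,"az":-3},{"grip":-1,"tx":30,"ty":20,"az":-3},{"grip":-1,"tx":30,"ty":20,"az":-3},{"grip":-1,"tx":30,"ty":15,"az":-3},{"grip":-1,"tx":30,"ty":12,"az":-3},{"grip":-1,"tx":30,"ty":10,"az":-2},{"grip":-1,"tx":30,"ty":7},{"grip":-1,"tx":20},{"grip":-1}]' 60; python3 -c "
from h import *
s=read_state();print(s['ee_pos'],s['q'],np.degrees(s['eef_rot']))"
```

```text
[ 161.62001162 -577.54475934  209.43613893] [-9.64321480e-01  4.06771705e-02  8.40822457e-02 -3.02759674e-04
 -1.61550468e+00 -3.33693528e-01] [ 1.79923770e+02 -8.08321128e-03 -1.64370012e+02]invalid input at $[0]: expected keys grip, tx, ty, tz, ax, ay, az
```

```bash
python3 -m crank '[{"grip":-1,"tx":0,"ty":25,"tz":5,"ax":0,"ay":0,"az":0},{"grip":-1,"tx":0,"ty":30,"tz":0,"ax":0,"ay":0,"az":0},{"grip":-1,"tx":0,"ty":30,"tz":0,"ax":0,"ay":0,"az":0},{"grip":-1,"tx":0,"ty":30,"tz":0,"ax":0,"ay":0,"az":-3},{"grip":-1,"tx":25,"ty":25,"tz":0,"ax":0,"ay":0,"az":-3},{"grip":-1,"tx":30,"ty":20,"tz":0,"ax":0,"ay":0,"az":-3},{"grip":-1,"tx":30,"ty":20,"tz":0,"ax":0,"ay":0,"az":-3},{"grip":-1,"tx":30,"ty":20,"tz":0,"ax":0,"ay":0,"az":-3},{"grip":-1,"tx":30,"ty":20,"tz":0,"ax":0,"ay":0,"az":-3},{"grip":-1,"tx":30,"ty":20,"tz":0,"ax":0,"ay":0,"az":-3},{"grip":-1,"tx":30,"ty":20,"tz":0,"ax":0,"ay":0,"az":-3},{"grip":-1,"tx":30,"ty":20,"tz":0,"ax":0,"ay":0,"az":-3},{"grip":-1,"tx":30,"ty":20,"tz":0,"ax":0,"ay":0,"az":-3},{"grip":-1,"tx":30,"ty":15,"tz":0,"ax":0,"ay":0,"az":-3},{"grip":-1,"tx":30,"ty":12,"tz":0,"ax":0,"ay":0,"az":-3},{"grip":-1,"tx":30,"ty":10,"tz":0,"ax":0,"ay":0,"az":-2},{"grip":-1,"tx":30,"ty":7,"tz":0,"ax":0,"ay":0,"az":0},{"grip":-1,"tx":20,"ty":0,"tz":0,"ax":0,"ay":0,"az":0},{"grip":-1,"tx":0,"ty":0,"tz":0,"ax":0,"ay":0,"az":0},{"grip":-1,"tx":0,"ty":0,"tz":0,"ax":0,"ay":0,"az":0}]' 60; python3 -c "
from h import *
s=read_state();print(s['ee_pos'],s['q'],np.degrees(s['eef_rot']))
c=snap('wrist','w1')"
```

```text
clock: 1.82
ee_pos: [567.0, -233.4, 213.6]
eef_rot: [-3.141, -0.003, 2.752]
ft_force: [-0.2, -0.3, 0.2]
width: 85.7
[ 566.99233374 -233.37313477  213.57754281] [-6.44619201e-02  7.81647384e-02  1.30727188e-01 -3.69316140e-04
 -1.62613278e+00 -1.89610673e+00] [-1.79969225e+02 -1.57356134e-01  1.57668790e+02]
```

View pics/w1.png

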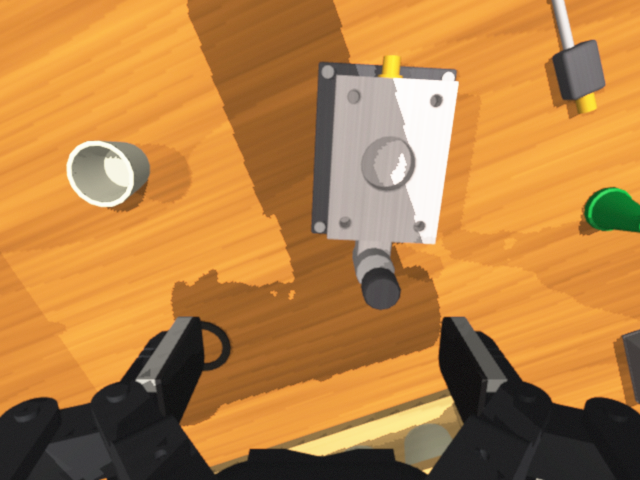

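The wrist view shows the sampler with its bore at (388,163), holes near (354,97), (437,100), (345,222) and (420,226), and the cap at about (381,288). I zoom in to refine these.

```bash
python3 - <<'E'
from h import *
crop('w1',310,50,470,310,2.3*1,'c3')
E
```

```text
(no output)
```

View pics/c3.png

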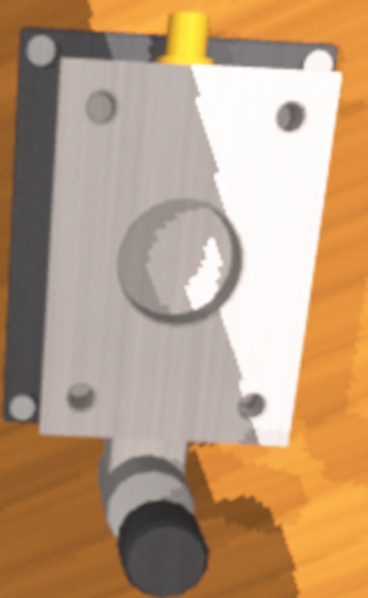

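```bash
python3 - <<'E'
from fit import *
c=load('w1')
s=2.3;g=lambda u,v:((u+.5)/s-.5+310,(v+.5)/s-.5+50)
P=[pt(c,*g(*x),z=60) for x in [(101,107),(291,116),(81,397),(252,405)]]
o,th,r,R=fit(P,[(-48,-30),(-48,30),(48,-30),(48,30)]);print('sampler',o,th,r)
print('cap',pt(c,*g(164,559),z=79),o+R@[95,0])
E
```

```text
sampler [ 553.23887788 -173.34292283] -25.21150674957047 [0.30879995 0.42580756 0.08301217 0.08460206]
cap [ 643.94859134 -214.58070018   79.        ] [ 639.18932273 -213.80921783]
```

```bash
python3 - <<'E'
from fit import *
c=load('w1')
for v in range(276,312,3): print(v,pt(c,381,v).round(1))
for u in range(356,408,4): print(u,pt(c,u,292).round(1))
E
```

```text
276 [ 625.5 -209.5   89.2]
279 [ 627.6 -210.3   89.9]
282 [ 629.7 -211.1   90.4]
285 [ 632.5 -212.    89.5]
288 [ 634.2 -212.8   90.8]
291 [ 636.8 -213.7   90.4]
294 [ 638.8 -214.5   91. ]
297 [ 642.  -215.5   89.5]
300 [ 644.2 -216.3   90. ]
303 [ 646.4 -217.2   90.4]
306 [ 649.  -218.    90.2]
309 [ 701.3 -223.6   -0. ]
356 [ 672.6 -240.2    2.1]
360 [ 6.751e+02 -2.367e+02  1.000e-01]
364 [ 633.1 -226.2   89.3]
368 [ 633.1 -223.1   91.7]
372 [ 634.3 -220.3   91.6]
376 [ 635.8 -217.5   91.1]
380 [ 637.3 -214.7   90.3]
384 [ 638.4 -211.8   90.5]
388 [ 639.4 -209.    90.8]
392 [ 640.9 -206.2   90.1]
396 [ 642.1 -203.3   90.2]
400 [ 689.8 -199.3    1.2]
404 [ 692.5 -195.6   -0.9]
```

```bash
python3 -m crank '[{"grip":-1,"tx":20,"ty":5,"tz":0,"ax":0,"ay":0,"az":-1},{"grip":-1,"tx":25,"ty":7,"tz":0,"ax":0,"ay":0,"az":-1},{"grip":-1,"tx":20,"ty":7,"tz":-10,"ax":0,"ay":0,"az":-1},{"grip":-1,"tx":6.5,"ty":1,"tz":-20,"ax":0,"ay":0,"az":0},{"grip":-1,"tx":0,"ty":0,"tz":-25,"ax":0,"ay":0,"az":0},{"grip":-1,"tx":0,"ty":0,"tz":-25,"ax":0,"ay":0,"az":0},{"grip":-1,"tx":0,"ty":0,"tz":-15,"ax":0,"ay":0,"az":0},{"grip":-1,"tx":0,"ty":0,"tz":0,"ax":0,"ay":0,"az":0},{"grip":-1,"tx":0,"ty":0,"tz":0,"ax":0,"ay":0,"az":0}]' 60; python3 -c "
from h import *
s=read_state();print(s['ee_pos'],s['q'],np.degrees(s['eef_rot']))
c=snap('wrist','w2')"
```

```text
clock: 2.62
ee_pos: [637.3, -214.3, 120.5]
eef_rot: [-3.141, -0.0, 2.698]
ft_force: [0.0, -0.4, 1.4]
width: 85.5
[ 637.28624726 -214.29969909  120.52921486] [-2.76073554e-02  2.38457419e-01  1.40144108e-01  3.45480933e-04
 -1.47314380e+00 -1.98649167e+00] [-1.79966690e+02 -2.66809177e-02  1.54602555e+02]
```

View pics/w2.png

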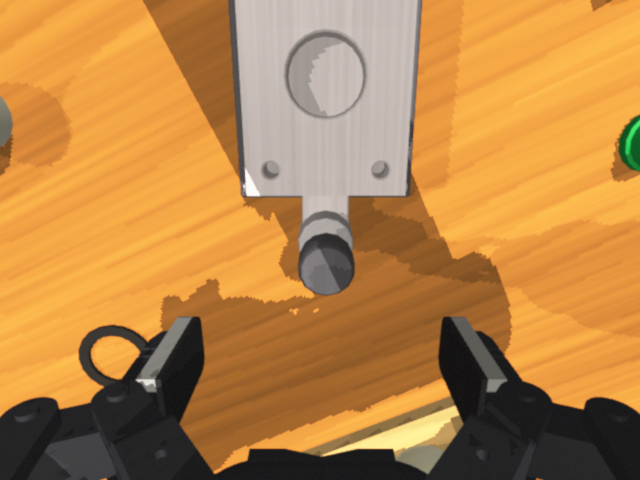

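The cap at (327,265) sits midway between the jaws, so I descend and close.

```bash
python3 -m crank '[{"grip":-1,"tx":1.2,"ty":0.6,"tz":-15,"ax":0,"ay":0,"az":0},{"grip":-1,"tx":0,"ty":0,"tz":-20,"ax":0,"ay":0,"az":0},{"grip":-1,"tx":0,"ty":0,"tz":-15,"ax":0,"ay":0,"az":0},{"grip":-1,"tx":0,"ty":0,"tz":-11,"ax":0,"ay":0,"az":0},{"grip":-1,"tx":0,"ty":0,"tz":0,"ax":0,"ay":0,"az":0},{"grip":1,"tx":0,"ty":0,"tz":0,"ax":0,"ay":0,"az":0},{"grip":1,"tx":0,"ty":0,"tz":0,"ax":0,"ay":0,"az":0},{"grip":1,"tx":0,"ty":0,"tz":0,"ax":0,"ay":0,"az":0},{"grip":1,"tx":0,"ty":0,"tz":0,"ax":0,"ay":0,"az":0},{"grip":1,"tx":0,"ty":0,"tz":0,"ax":0,"ay":0,"az":0},{"grip":1,"tx":0,"ty":0,"tz":0,"ax":0,"ay":0,"az":0},{"grip":1,"tx":0,"ty":0,"tz":0,"ax":0,"ay":0,"az":0},{"grip":1,"tx":0,"ty":0,"tz":0,"ax":0,"ay":0,"az":0}]' 60; python3 -c "
from h import *
c=snap('wrist','w3');c=snap('side','s3');crop('s3',260,120,420,280,3.7,'c4')"
```

```text
clock: 3.75
ee_pos: [640.1, -212.8, 60.7]
eef_rot: [3.141, 0.002, 2.699]
ft_force: [-0.5, 4.3, 6.2]
width: 26.2
```

View pics/w3.png

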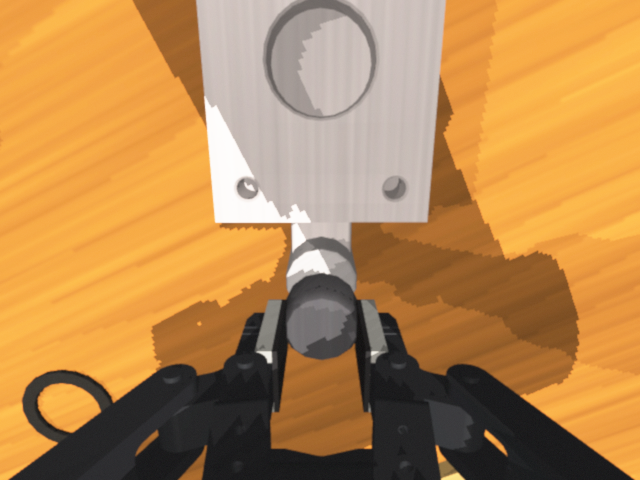

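View pics/c4.png

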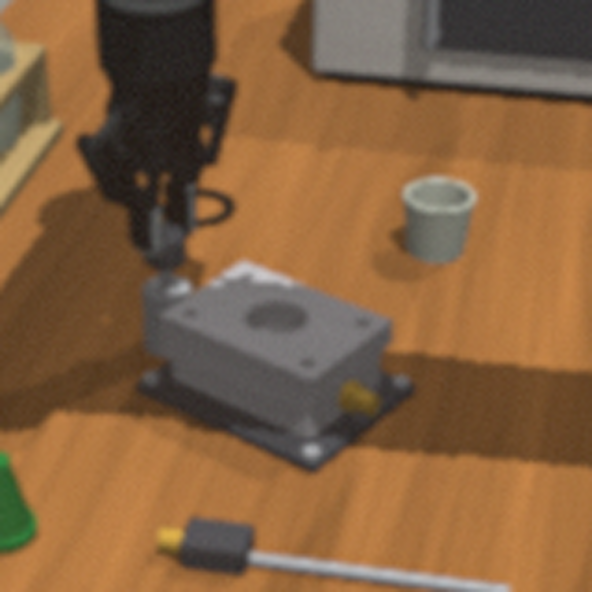

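The cap at (321,317) is held between both pads, but the width reads 26.2 mm against a 30 mm cap. I lift gently and check whether it follows.

```bash
python3 -m crank '[{"grip":1,"tx":0,"ty":0,"tz":2,"ax":0,"ay":0,"az":0},{"grip":1,"tx":0,"ty":0,"tz":3,"ax":0,"ay":0,"az":0},{"grip":1,"tx":0,"ty":0,"tz":3,"ax":0,"ay":0,"az":0},{"grip":1,"tx":0,"ty":0,"tz":0,"ax":0,"ay":0,"az":0},{"grip":1,"tx":0,"ty":0,"tz":0,"ax":0,"ay":0,"az":0}]' 60; python3 -c "
from h import *
c=snap('wrist','w4')"
```

```text
clock: 4.27
ee_pos: [639.9, -212.7, 66.0]
eef_rot: [3.14, 0.0, 2.699]
ft_force: [6.6, 0.6, -5.4]
width: 26.2
```

View pics/w4.png

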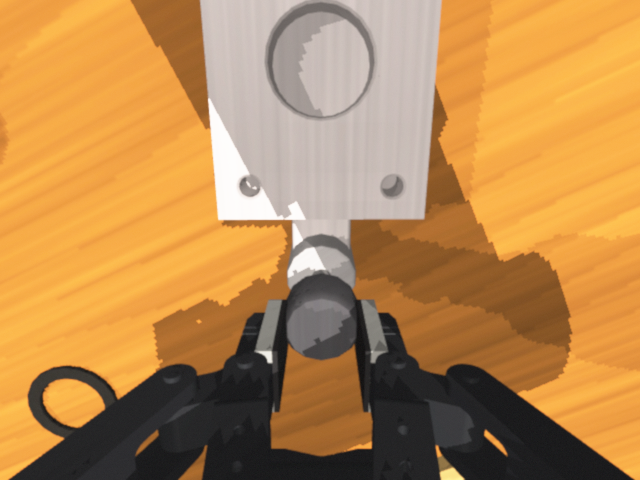

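The cap stays fixed between the pads while the collar drops away, so it is moving with the gripper. I continue to the stop.

```bash
python3 -m crank '[{"grip":1,"tx":0,"ty":0,"tz":3,"ax":0,"ay":0,"az":0},{"grip":1,"tx":0,"ty":0,"tz":3,"ax":0,"ay":0,"az":0},{"grip":1,"tx":0,"ty":0,"tz":3,"ax":0,"ay":0,"az":0},{"grip":1,"tx":0,"ty":0,"tz":2,"ax":0,"ay":0,"az":0},{"grip":1,"tx":0,"ty":0,"tz":0,"ax":0,"ay":0,"az":0},{"grip":1,"tx":0,"ty":0,"tz":0,"ax":0,"ay":0,"az":0}]' 80;python3 -m crank '[{"grip":1,"tx":0,"ty":0,"tz":1.5,"ax":0,"ay":0,"az":0},{"grip":1,"tx":0,"ty":0,"tz":1.5,"ax":0,"ay":0,"az":0},{"grip":1,"tx":0,"ty":0,"tz":0,"ax":0,"ay":0,"az":0},{"grip":1,"tx":0,"ty":0,"tz":0,"ax":0,"ay":0,"az":0}]'
```

```text
clock: 4.82
ee_pos: [639.9, -212.7, 76.4]
eef_rot: [3.14, -0.0, 2.699]
ft_force: [6.4, -1.3, -8.2]
width: 25.5
clock: 5.15
ee_pos: [639.9, -212.7, 79.1]
eef_rot: [3.14, -0.0, 2.699]
ft_force: [6.2, -0.3, -8.5]
width: 24.9
```

```bash
python3 -m crank '[{"grip":1,"tx":0,"ty":0,"tz":1,"ax":0,"ay":0,"az":0},{"grip":1,"tx":0,"ty":0,"tz":1,"ax":0,"ay":0,"az":0},{"grip":1,"tx":0,"ty":0,"tz":0,"ax":0,"ay":0,"az":0},{"grip":1,"tx":0,"ty":0,"tz":0,"ax":0,"ay":0,"az":0}]';python3 -m crank '[{"grip":1,"tx":0,"ty":0,"tz":1,"ax":0,"ay":0,"az":0},{"grip":1,"tx":0,"ty":0,"tz":0,"ax":0,"ay":0,"az":0},{"grip":1,"tx":0,"ty":0,"tz":0,"ax":0,"ay":0,"az":0}]';  python3 -c "
from h import *
c=snap('wrist','w5')"
```

```text
clock: 5.48
ee_pos: [639.9, -212.7, 81.0]
eef_rot: [3.14, -0.001, 2.699]
ft_force: [7.3, 0.0, -9.4]
width: 25.2
clock: 5.73
ee_pos: [639.8, -212.7, 81.1]
eef_rot: [3.14, -0.001, 2.699]
ft_force: [8.5, -1.5, -11.7]
width: 25.2
```

View pics/w5.png

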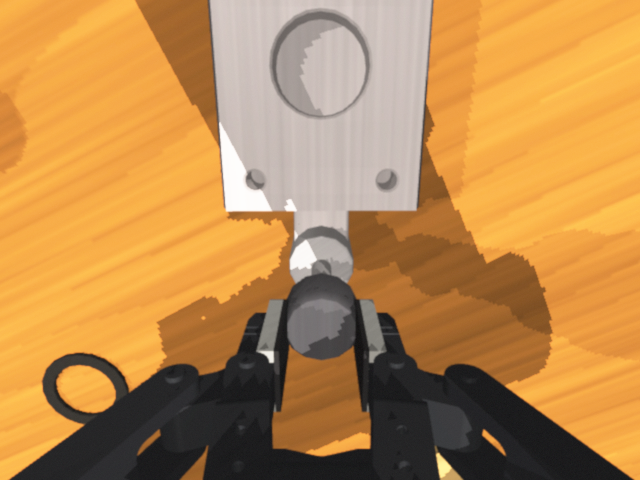

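Height stalled while the force rose, which looks like the stop. I press 2 mm further to confirm, and hold.

```bash
python3 -m crank '[{"grip":1,"tx":0,"ty":0,"tz":1,"ax":0,"ay":0,"az":0},{"grip":1,"tx":0,"ty":0,"tz":1,"ax":0,"ay":0,"az":0},{"grip":1,"tx":0,"ty":0,"tz":0,"ax":0,"ay":0,"az":0},{"grip":1,"tx":0,"ty":0,"tz":0,"ax":0,"ay":0,"az":0},{"grip":1,"tx":0,"ty":0,"tz":0,"ax":0,"ay":0,"az":0},{"grip":1,"tx":0,"ty":0,"tz":0,"ax":0,"ay":0,"az":0},{"grip":1,"tx":0,"ty":0,"tz":0,"ax":0,"ay":0,"az":0},{"grip":1,"tx":0,"ty":0,"tz":0,"ax":0,"ay":0,"az":0},{"grip":1,"tx":0,"ty":0,"tz":0,"ax":0,"ay":0,"az":0},{"grip":1,"tx":0,"ty":0,"tz":0,"ax":0,"ay":0,"az":0},{"grip":1,"tx":0,"ty":0,"tz":0,"ax":0,"ay":0,"az":0},{"grip":1,"tx":0,"ty":0,"tz":0,"ax":0,"ay":0,"az":0}]';  python3 -c "
from h import *
c=snap('wrist','w6')
a=load('w3')
for k in (a,c): print(np.median([pt(k,u,v)[2] for u in range(310,332,3) for v in range(315,345,3)]))"
```

```text
clock: 6.78
ee_pos: [639.7, -212.6, 81.2]
eef_rot: [3.14, -0.002, 2.698]
ft_force: [11.7, -3.9, -17.8]
width: 25.1
90.5333376099553
110.5729281375676
```

The cap rose 20.0 mm (90.5 to 110.6) and the force climbed with no further travel, so it is at the stop and has been held for about 1.5 s. I release it.

```bash
python3 -m crank '[{"grip":1,"tx":0,"ty":0,"tz":-2,"ax":0,"ay":0,"az":0},{"grip":1,"tx":0,"ty":0,"tz":0,"ax":0,"ay":0,"az":0},{"grip":-1,"tx":0,"ty":0,"tz":0,"ax":0,"ay":0,"az":0},{"grip":-1,"tx":0,"ty":0,"tz":0,"ax":0,"ay":0,"az":0},{"grip":-1,"tx":0,"ty":0,"tz":0,"ax":0,"ay":0,"az":0},{"grip":-1,"tx":0,"ty":0,"tz":0,"ax":0,"ay":0,"az":0},{"grip":-1,"tx":0,"ty":0,"tz":0,"ax":0,"ay":0,"az":0},{"grip":-1,"tx":0,"ty":0,"tz":0,"ax":0,"ay":0,"az":0},{"grip":-1,"tx":0,"ty":0,"tz":0,"ax":0,"ay":0,"az":0},{"grip":-1,"tx":0,"ty":0,"tz":15,"ax":0,"ay":0,"az":0},{"grip":-1,"tx":0,"ty":0,"tz":25,"ax":0,"ay":0,"az":0},{"grip":-1,"tx":0,"ty":0,"tz":30,"ax":0,"ay":0,"az":0},{"grip":-1,"tx":0,"ty":0,"tz":30,"ax":0,"ay":0,"az":0},{"grip":-1,"tx":0,"ty":0,"tz":20,"ax":0,"ay":0,"az":0},{"grip":-1,"tx":0,"ty":0,"tz":0,"ax":0,"ay":0,"az":0}]';  python3 -c "
from h import *
c=snap('wrist','w7')
s=read_state();print(s['q'],s['ee_pos'],np.degrees(s['eef_rot']))"
```

```text
clock: 8.08
ee_pos: [640.9, -214.1, 211.0]
eef_rot: [3.14, 0.009, 2.699]
ft_force: [-0.6, -0.4, 1.2]
width: 85.1
[-2.61063481e-02  2.35266403e-01  2.94974693e-01  7.91438053e-04
 -1.62468159e+00 -1.98757990e+00] [ 640.41095494 -213.58035593  207.94885037] [179.90632669   0.32339939 154.6214385 ]
```

View pics/w7.png

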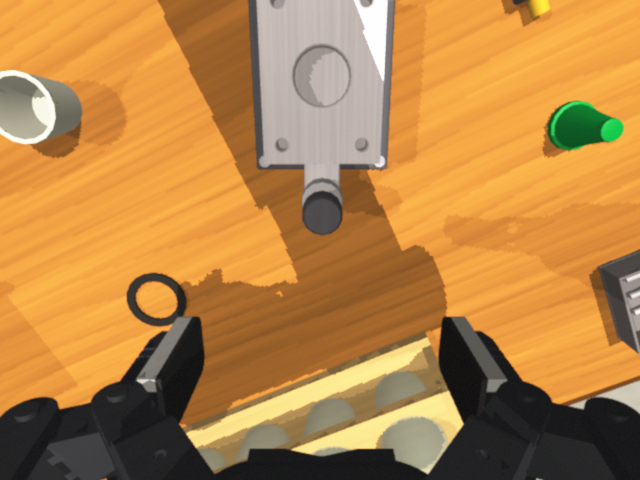

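```bash
python3 -m crank '[{"grip":-1,"tx":-8,"ty":15,"tz":0,"ax":0,"ay":0,"az":4},{"grip":-1,"tx":-10,"ty":25,"tz":0,"ax":0,"ay":0,"az":5},{"grip":-1,"tx":-10,"ty":30,"tz":0,"ax":0,"ay":0,"az":5},{"grip":-1,"tx":-10,"ty":30,"tz":0,"ax":0,"ay":0,"az":5},{"grip":-1,"tx":-10,"ty":30,"tz":0,"ax":0,"ay":0,"az":5},{"grip":-1,"tx":-10,"ty":30,"tz":0,"ax":0,"ay":0,"az":5},{"grip":-1,"tx":-10,"ty":30,"tz":0,"ax":0,"ay":0,"az":5},{"grip":-1,"tx":-10,"ty":30,"tz":0,"ax":0,"ay":0,"az":5},{"grip":-1,"tx":-10,"ty":30,"tz":0,"ax":0,"ay":0,"az":5},{"grip":-1,"tx":-10,"ty":30,"tz":0,"ax":0,"ay":0,"az":5},{"grip":-1,"tx":-10,"ty":30,"tz":0,"ax":0,"ay":0,"az":5},{"grip":-1,"tx":-10,"ty":30,"tz":0,"ax":0,"ay":0,"az":5},{"grip":-1,"tx":-10,"ty":30,"tz":0,"ax":0,"ay":0,"az":5},{"grip":-1,"tx":-8,"ty":28,"tz":0,"ax":0,"ay":0,"az":4},{"grip":-1,"tx":-4,"ty":10,"tz":0,"ax":0,"ay":0,"az":2},{"grip":-1,"tx":0,"ty":0,"tz":0,"ax":0,"ay":0,"az":0},{"grip":-1,"tx":0,"ty":0,"tz":0,"ax":0,"ay":0,"az":0}]';  python3 -c "
from h import *
c=load('w7');print(pt(c,322,214))
c=snap('wrist','w8')
s=read_state();print(s['q'],s['ee_pos'],np.degrees(s['eef_rot']))"
```

```text
clock: 9.55
ee_pos: [499.0, 194.9, 203.4]
eef_rot: [3.141, -0.001, -2.362]
ft_force: [0.1, -0.4, 1.2]
width: 85.2
[ 637.66263737 -213.0224289    91.22225442]
[ 7.46612044e-01 -1.30848978e-01 -9.24813012e-02 -1.76635050e-05
 -1.61016284e+00 -1.53937136e+00] [499.30871726 194.2998999  203.62890899] [ 1.79997191e+02 -5.71688144e-02 -1.35421722e+02]
```

View pics/w8.png

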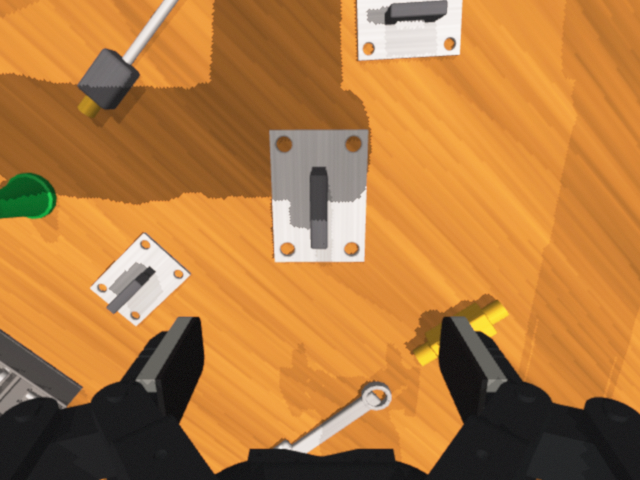

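The plunger cap top reads about 91 mm, so it is back at rest. In the wrist view the cover's holes are at (284,144), (353,143), (287,249) and (352,248), with its handle at (319,208). I zoom in.

```bash
python3 - <<'E'
from h import *
crop('w8',255,115,385,275,3.7,'c5')
E
```

```text
(no output)
```

View pics/c5.png

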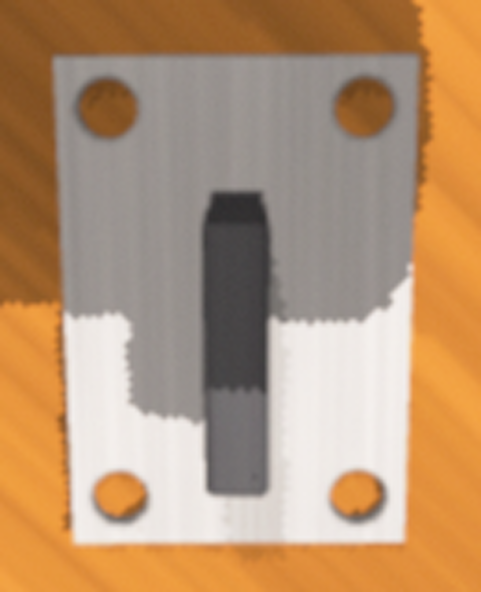

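```bash
python3 - <<'E'
from fit import *
c=load('w8')
s=3.7;g=lambda u,v:((u+.5)/s-.5+255,(v+.5)/s-.5+115)
P=np.array([pt(c,*g(*x),z=6) for x in [(107,107),(364,106),(119,495),(357,495)]]);print(P.round(1))
o,th,r,R=fit(P,[(48,-30),(48,30),(-48,-30),(-48,30)]);print('cover',o,th,r)
B=np.array([pt(c,*g(*x),z=56) for x in [(204,222),(270,222),(207,494),(267,494)]]);print(B.mean(0),B.round(1))
print(pt(c,*g(235,350)))
d=(B[0]+B[1]-B[2]-B[3])/2;print(np.degrees(np.arctan2(d[1],d[0])),np.linalg.norm(d))
E
```

```text
[[487.9 137.9   6. ]
 [445.7 180.2   6. ]
 [555.8 205.4   6. ]
 [513.7 248.1   6. ]]
cover [500.76832053 192.92174379] -134.99324610462148 [59.78749756 59.96437194 60.10648533 59.92947279]
[500.70703717 193.22897569  56.        ] [[484.3 167.6  56. ]
 [474.8 177.3  56. ]
 [526.4 209.4  56. ]
 [517.2 218.6  56. ]]
[499.149337   191.10484024  56.0268666 ]
-135.45960304575934 59.24892725851645
```

```bash
python3 -m crank '[{"grip":-1,"tx":1.4,"ty":-1.2,"tz":-15,"ax":0,"ay":0,"az":0.3},{"grip":-1,"tx":0,"ty":0,"tz":-25,"ax":0,"ay":0,"az":0},{"grip":-1,"tx":0,"ty":0,"tz":-30,"ax":0,"ay":0,"az":0},{"grip":-1,"tx":0,"ty":0,"tz":-30,"ax":0,"ay":0,"az":0},{"grip":-1,"tx":0,"ty":0,"tz":-20,"ax":0,"ay":0,"az":0},{"grip":-1,"tx":0,"ty":0,"tz":0,"ax":0,"ay":0,"az":0},{"grip":-1,"tx":0,"ty":0,"tz":0,"ax":0,"ay":0,"az":0}]' 80;  python3 -c "
from h import *
c=snap('wrist','w9')
s=read_state();print(s['q'],s['ee_pos'],np.degrees(s['eef_rot']))"
```

```text
clock: 10.18
ee_pos: [500.8, 192.1, 83.7]
eef_rot: [-3.141, -0.002, -2.359]
ft_force: [-0.2, -0.1, -0.2]
width: 85.4
[ 7.42018656e-01 -1.07308259e-01 -2.86529796e-01  1.00976910e-03
 -1.39067178e+00 -1.53028718e+00] [501.66782635 192.84925127  85.50077737] [-1.79941023e+02  4.93852869e-02 -1.35154095e+02]
```

View pics/w9.png

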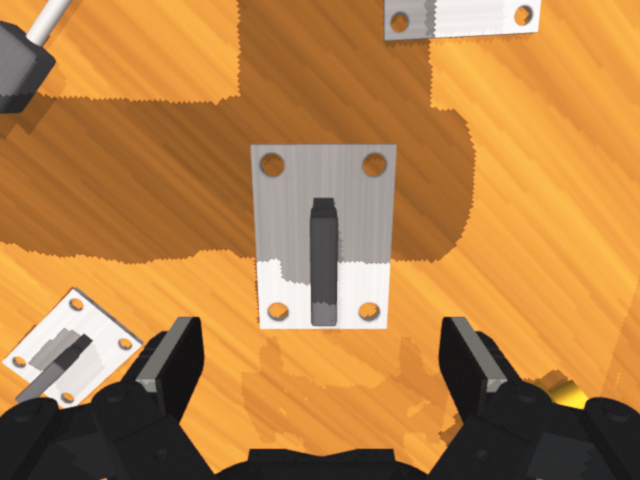

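The handle at (323,265) is central and parallel to the jaws, so I descend to TCP z ≈ 21 and close.

```bash
python3 -m crank '[{"grip":-1,"tx":0,"ty":0,"tz":-15,"ax":0,"ay":0,"az":0},{"grip":-1,"tx":0,"ty":0,"tz":-20,"ax":0,"ay":0,"az":0},{"grip":-1,"tx":0,"ty":0,"tz":-17,"ax":0,"ay":0,"az":0},{"grip":-1,"tx":0,"ty":0,"tz":-11,"ax":0,"ay":0,"az":0},{"grip":-1,"tx":0,"ty":0,"tz":0,"ax":0,"ay":0,"az":0},{"grip":1,"tx":0,"ty":0,"tz":0,"ax":0,"ay":0,"az":0},{"grip":1,"tx":0,"ty":0,"tz":0,"ax":0,"ay":0,"az":0},{"grip":1,"tx":0,"ty":0,"tz":0,"ax":0,"ay":0,"az":0},{"grip":1,"tx":0,"ty":0,"tz":0,"ax":0,"ay":0,"az":0},{"grip":1,"tx":0,"ty":0,"tz":0,"ax":0,"ay":0,"az":0},{"grip":1,"tx":0,"ty":0,"tz":0,"ax":0,"ay":0,"az":0},{"grip":1,"tx":0,"ty":0,"tz":0,"ax":0,"ay":0,"az":0},{"grip":1,"tx":0,"ty":0,"tz":0,"ax":0,"ay":0,"az":0},{"grip":1,"tx":0,"ty":0,"tz":0,"ax":0,"ay":0,"az":0},{"grip":1,"tx":0,"ty":0,"tz":0,"ax":0,"ay":0,"az":0}]' 100;  python3 -c "
from h import *
c=snap('wrist','w10')
s=read_state();print(s['q'],s['ee_pos'],np.degrees(s['eef_rot']))"
```

```text
clock: 11.48
ee_pos: [501.1, 193.8, 22.0]
eef_rot: [-3.141, 0.001, -2.357]
ft_force: [-2.7, 0.2, 5.9]
width: 11.5
[ 7.43713890e-01 -6.77985375e-02 -3.67928545e-01  2.32991910e-04
 -1.26972178e+00 -1.53014729e+00] [501.08571841 193.85058003  22.00683823] [-1.79985059e+02  5.35549263e-02 -1.35055355e+02]
```

View pics/w10.png

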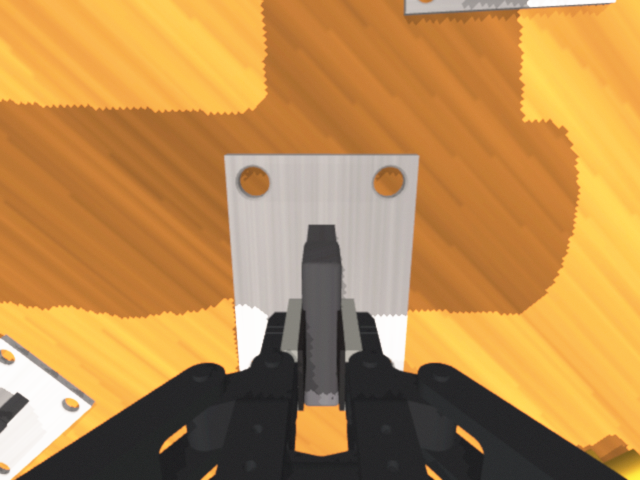

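Both pads are on the bar. Now I lift.

```bash
python3 -m crank '[{"grip":1,"tx":0,"ty":0,"tz":3,"ax":0,"ay":0,"az":0},{"grip":1,"tx":0,"ty":0,"tz":8,"ax":0,"ay":0,"az":0},{"grip":1,"tx":0,"ty":0,"tz":14,"ax":0,"ay":0,"az":0},{"grip":1,"tx":0,"ty":0,"tz":20,"ax":0,"ay":0,"az":0},{"grip":1,"tx":0,"ty":0,"tz":20,"ax":0,"ay":0,"az":0},{"grip":1,"tx":0,"ty":0,"tz":20,"ax":0,"ay":0,"az":0},{"grip":1,"tx":0,"ty":0,"tz":20,"ax":0,"ay":0,"az":0},{"grip":1,"tx":0,"ty":0,"tz":14,"ax":0,"ay":0,"az":0},{"grip":1,"tx":0,"ty":0,"tz":8,"ax":0,"ay":0,"az":0},{"grip":1,"tx":0,"ty":0,"tz":3,"ax":0,"ay":0,"az":0},{"grip":1,"tx":0,"ty":0,"tz":0,"ax":0,"ay":0,"az":0},{"grip":1,"tx":0,"ty":0,"tz":0,"ax":0,"ay":0,"az":0}]' 100;  python3 -c "
from h import *
c=snap('wrist','w11')
s=read_state();print(s['q'],s['ee_pos'],np.degrees(s['eef_rot']),s['moment'])"
```

```text
clock: 12.53
ee_pos: [500.2, 193.5, 149.9]
eef_rot: [3.141, -0.002, -2.357]
ft_force: [-0.6, -0.3, -3.4]
width: 11.3
[ 7.43551001e-01 -1.26631593e-01 -1.86392188e-01 -7.55240299e-04
 -1.51335676e+00 -1.53015766e+00] [500.15835681 193.37524487 149.61854592] [ 1.79951438e+02 -1.31121349e-01 -1.35071720e+02] [ 0.01635789 -0.03360023  0.00251796]
```

View pics/w11.png

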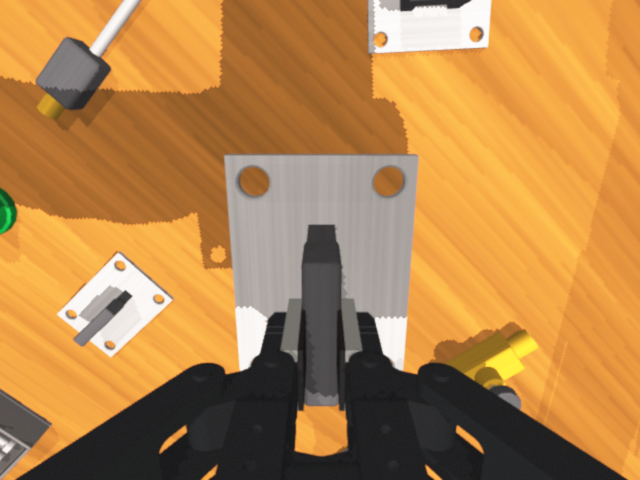

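```bash
python3 -m crank '[{"grip":1,"tx":1,"ty":-8,"tz":0,"ax":0,"ay":0,"az":-2},{"grip":1,"tx":2,"ty":-14,"tz":0,"ax":0,"ay":0,"az":-3},{"grip":1,"tx":3,"ty":-20,"tz":0,"ax":0,"ay":0,"az":-4},{"grip":1,"tx":3,"ty":-22,"tz":0,"ax":0,"ay":0,"az":-4},{"grip":1,"tx":3,"ty":-22,"tz":0,"ax":0,"ay":0,"az":-4},{"grip":1,"tx":3,"ty":-22,"tz":0,"ax":0,"ay":0,"az":-4},{"grip":1,"tx":3,"ty":-22,"tz":0,"ax":0,"ay":0,"az":-4},{"grip":1,"tx":3,"ty":-22,"tz":0,"ax":0,"ay":0,"az":-4},{"grip":1,"tx":3,"ty":-22,"tz":0,"ax":0,"ay":0,"az":-4},{"grip":1,"tx":3,"ty":-22,"tz":0,"ax":0,"ay":0,"az":-4},{"grip":1,"tx":3,"ty":-22,"tz":0,"ax":0,"ay":0,"az":-4},{"grip":1,"tx":3,"ty":-22,"tz":0,"ax":0,"ay":0,"az":-4},{"grip":1,"tx":3,"ty":-22,"tz":0,"ax":0,"ay":0,"az":-4},{"grip":1,"tx":3,"ty":-22,"tz":0,"ax":0,"ay":0,"az":-4},{"grip":1,"tx":3,"ty":-22,"tz":0,"ax":0,"ay":0,"az":-4},{"grip":1,"tx":3,"ty":-22,"tz":0,"ax":0,"ay":0,"az":-4},{"grip":1,"tx":3,"ty":-20,"tz":0,"ax":0,"ay":0,"az":-4},{"grip":1,"tx":3,"ty":-14,"tz":0,"ax":0,"ay":0,"az":-3},{"grip":1,"tx":2,"ty":-5,"tz":0,"ax":0,"ay":0,"az":-2},{"grip":1,"tx":0,"ty":0,"tz":0,"ax":0,"ay":0,"az":0}]' 100; python3 -m crank '[{"grip":1,"tx":0,"ty":0,"tz":0,"ax":0,"ay":0,"az":0},{"grip":1,"tx":0,"ty":0,"tz":0,"ax":0,"ay":0,"az":0}]'; python3 -c "
from h import *
c=snap('wrist','w12');snap('top','t12');snap('side','s12')
s=read_state();print(s['q'],s['ee_pos'],np.degrees(s['eef_rot']),s['moment'])
crop('w12',200,130,440,400,2.2,'c6')
crop('t12',320,150,440,290,4.2,'c7')"
```

```text
clock: 14.25
ee_pos: [553.1, -175.0, 149.9]
eef_rot: [-3.141, -0.002, 2.699]
ft_force: [-0.7, -0.0, -2.8]
width: 11.3
clock: 14.42
ee_pos: [553.4, -173.2, 150.7]
eef_rot: [-3.141, -0.001, 2.705]
ft_force: [0.4, 0.6, -2.7]
width: 10.9
[ 4.28766820e-02 -1.14317538e-02 -7.42588694e-02 -1.54828123e-04
 -1.50780723e+00 -2.05009031e+00] [ 553.71695336 -172.86775394  151.22342999] [1.79987864e+02 4.15234201e-03 1.54994572e+02] [ 0.0222161  -0.02607904 -0.02868089]
```

View pics/w12.png

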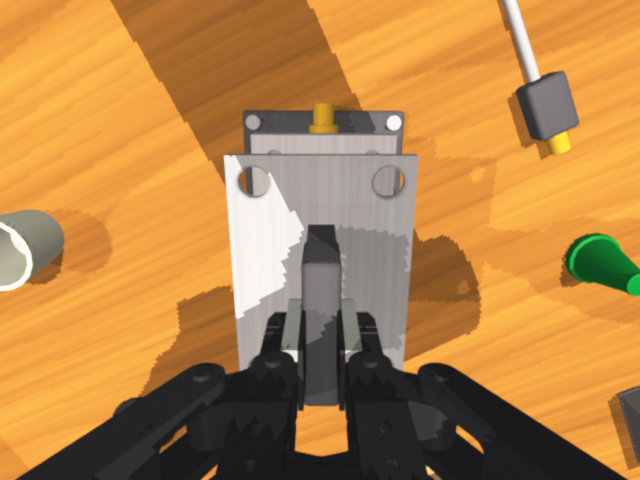

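View pics/c7.png

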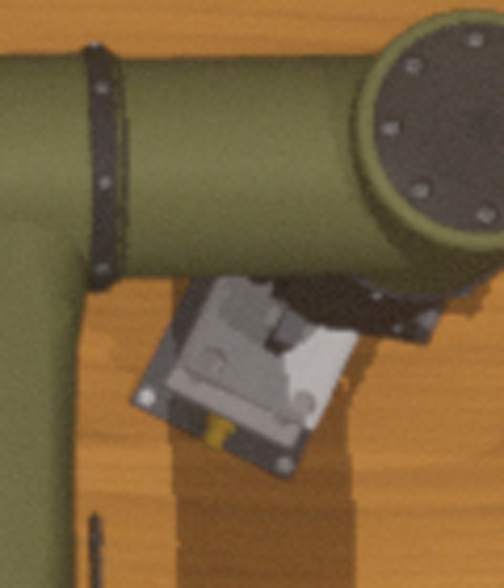

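View pics/s12.png

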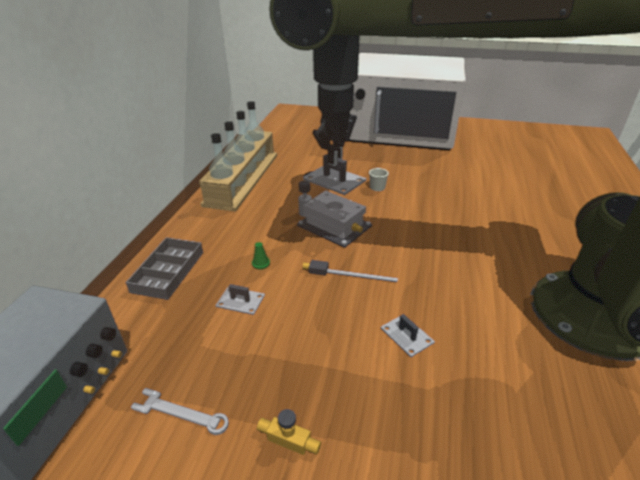

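The cover hangs level over the sampler, which peeks out at (325,140) beyond the cover's far edge. I lower part of the way and recheck.

```bash
python3 -m crank '[{"grip":1,"tx":0,"ty":0,"tz":-3,"ax":0,"ay":0,"az":0},{"grip":1,"tx":0,"ty":0,"tz":-8,"ax":0,"ay":0,"az":0},{"grip":1,"tx":0,"ty":0,"tz":-9,"ax":0,"ay":0,"az":0},{"grip":1,"tx":0,"ty":0,"tz":-9,"ax":0,"ay":0,"az":0},{"grip":1,"tx":0,"ty":0,"tz":-8,"ax":0,"ay":0,"az":0},{"grip":1,"tx":0,"ty":0,"tz":-3,"ax":0,"ay":0,"az":0},{"grip":1,"tx":0,"ty":0,"tz":0,"ax":0,"ay":0,"az":0},{"grip":1,"tx":0,"ty":0,"tz":0,"ax":0,"ay":0,"az":0},{"grip":1,"tx":0,"ty":0,"tz":0,"ax":0,"ay":0,"az":0}]' 100; python3 -c "
from h import *
c=snap('wrist','w13');snap('side','s13')
s=read_state();print(s['ee_pos'],np.degrees(s['eef_rot']),s['moment'])
crop('w13',210,90,430,260,3.6,'c8')
crop('s13',270,140,400,260,5,'c9')"
```

```text
clock: 15.32
ee_pos: [554.1, -173.5, 111.8]
eef_rot: [3.141, 0.001, 2.704]
ft_force: [0.2, 0.4, -2.6]
width: 11.0
[ 554.10197871 -173.46324346  111.84360034] [1.79976652e+02 5.85642889e-02 1.54928768e+02] [0.00113766 0.03829268 0.02832139]
```

View pics/c8.png

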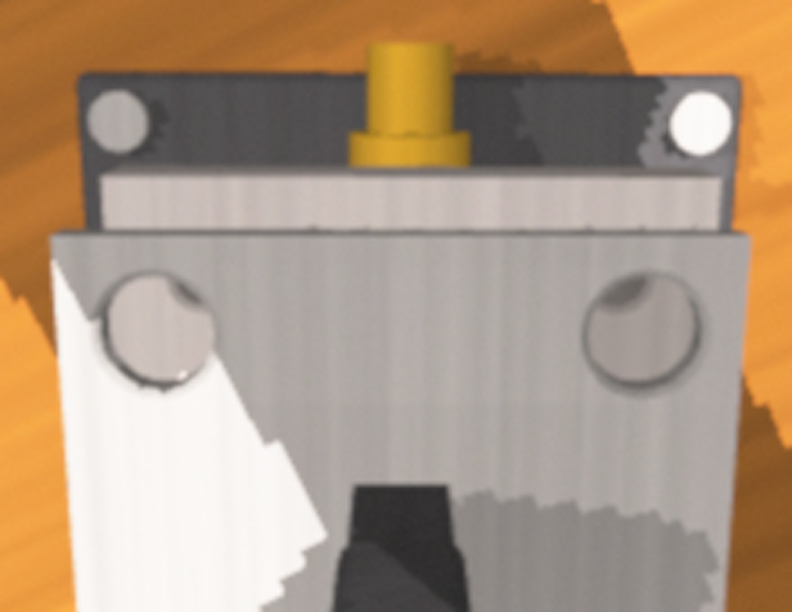

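View pics/c9.png

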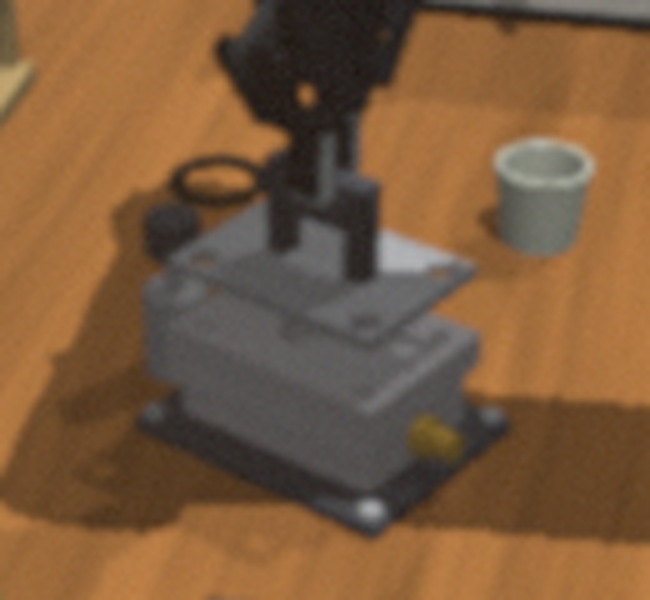

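Crop readings:
- Cover far corners (52,235) and (748,235), cover holes (159,330) and (642,332).
- Sampler top-face far corners (102,175) and (722,178), foot far corners (80,77) and (740,77).

I compare all of these in the sampler frame.

```bash
cat > cmpr.py <<'E'
from fit import *
def run(fn,x0,y0,s,zp,hol,cor,scor,foot,th=-25.2):
    c=load(fn);g=lambda p:((p[0]+.5)/s-.5+x0,(p[1]+.5)/s-.5+y0)
    a=np.radians(th);R=np.array([[np.cos(a),-np.sin(a)],[np.sin(a),np.cos(a)]]);F=np.array([553,-173.2])
    for n,ps,z in(('hole top -48,+-30',hol,zp+6),('cover corner -60,+-42',cor,zp+6),('face corner -62,+-44',scor,60),('foot corner -75,+-58',foot,8)):
        q=[R.T@(pt(c,*g(p),z=z)[:2]-F) for p in ps]; d=q[1]-q[0]
        print(n,np.round(q,1).tolist(),'mid',((q[0]+q[1])/2).round(2),'yaw',np.degrees(np.arctan2(-d[0],d[1])).round(2))
    return c
E
python3 - <<'E'
from cmpr import *
c=run('w13',210,90,3.6,89.8,[(159,330),(642,332)],[(52,235),(748,235)],[(102,175),(722,178)],[(80,77),(740,77)])
print('plate top depth z',[pt(c,u,v)[2].round(1) for u,v in((300,165),(320,175),(350,175),(290,200))],'face z',[pt(c,u,148)[2].round(1) for u in(260,320,370)])
E
```

```text
hole top -48,+-30 [[-46.1, -30.9], [-45.9, 28.3]] mid [-46.    -1.31] yaw -0.12
cover corner -60,+-42 [[-57.5, -43.2], [-57.7, 40.4]] mid [-57.61  -1.4 ] yaw 0.12
face corner -62,+-44 [[-61.6, -43.8], [-61.3, 44.4]] mid [-61.46   0.31] yaw -0.15
foot corner -75,+-58 [[-73.7, -56.7], [-74.0, 57.3]] mid [-73.86   0.29] yaw 0.12
plate top depth z [np.float64(96.6), np.float64(96.2), np.float64(95.1), np.float64(96.0)] face z [np.float64(58.9), np.float64(60.6), np.float64(60.8)]
```

```bash
python3 -m crank '[{"grip":1,"tx":-1,"ty":-0.4,"tz":-1,"ax":0,"ay":0,"az":0},{"grip":1,"tx":-1,"ty":-0.4,"tz":-3,"ax":0,"ay":0,"az":0},{"grip":1,"tx":0,"ty":0,"tz":-3,"ax":0,"ay":0,"az":0},{"grip":1,"tx":0,"ty":0,"tz":-3,"ax":0,"ay":0,"az":0},{"grip":1,"tx":0,"ty":0,"tz":-2,"ax":0,"ay":0,"az":0},{"grip":1,"tx":0,"ty":0,"tz":-1,"ax":0,"ay":0,"az":0},{"grip":1,"tx":0,"ty":0,"tz":0,"ax":0,"ay":0,"az":0},{"grip":1,"tx":0,"ty":0,"tz":0,"ax":0,"ay":0,"az":0},{"grip":1,"tx":0,"ty":0,"tz":0,"ax":0,"ay":0,"az":0}]' 100; python3 -c "
from h import *
c=snap('wrist','w14');snap('side','s14')
s=read_state();print(s['ee_pos'],np.degrees(s['eef_rot']),s['moment'])
crop('w14',210,90,430,260,3.6,'c10')
crop('s14',270,140,400,260,5,'c11')"
```

```text
clock: 16.17
ee_pos: [551.9, -174.2, 98.3]
eef_rot: [3.141, 0.0, 2.704]
ft_force: [0.8, -0.9, -2.4]
width: 11.2
[ 551.88331759 -174.16889618   98.36341867] [1.79987839e+02 1.44507778e-02 1.54934273e+02] [0.00898076 0.03194662 0.01617797]
```

View pics/c10.png

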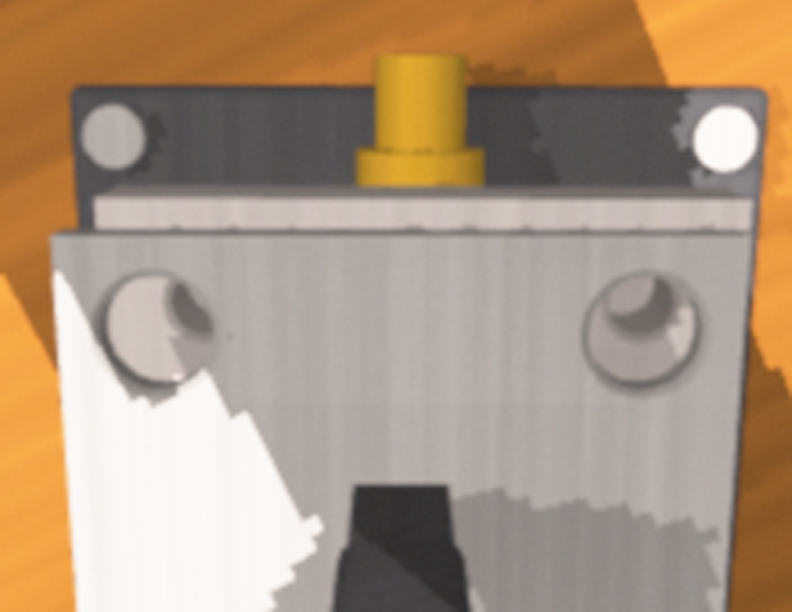

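View pics/c11.png

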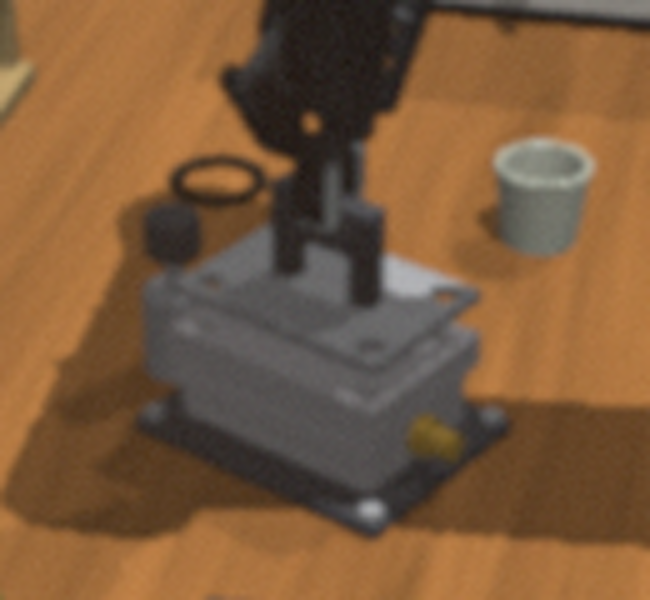

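Sign slip in y: the sampler is now farther right (face corners (95,196) and (752,198)) relative to the cover (52 to 748, row 235). Threaded holes show through at (192,302) and (634,297). I remeasure.

```bash
python3 - <<'E'
from cmpr import *
c=run('w14',210,90,3.6,76,[(159,330),(642,332)],[(52,235),(748,235)],[(95,197),(752,198)],[(73,90),(766,92)])
print('plate top depth z',np.median([pt(c,u,v)[2] for u in range(300,345,3) for v in range(162,200,3)]),'face z',np.median([pt(c,u,149)[2] for u in range(245,410,5)]))
d=load('s14')
a=np.radians(-25.2)
E
```

```text
hole top -48,+-30 [[-47.7, -32.5], [-47.6, 26.8]] mid [-47.63  -2.87] yaw -0.12
cover corner -60,+-42 [[-59.2, -44.8], [-59.4, 38.9]] mid [-59.27  -2.96] yaw 0.12
face corner -62,+-44 [[-61.5, -43.8], [-61.6, 44.2]] mid [-61.56   0.19] yaw 0.04
foot corner -75,+-58 [[-73.7, -56.8], [-73.7, 57.3]] mid [-73.7    0.23] yaw -0.03
plate top depth z 82.77329072838346 face z 60.6354596927734
```

```bash
python3 -m crank '[{"grip":1,"tx":0.5,"ty":1,"tz":0,"ax":0,"ay":0,"az":0},{"grip":1,"tx":0.5,"ty":1,"tz":-0.5,"ax":0,"ay":0,"az":0},{"grip":1,"tx":0.3,"ty":0.8,"tz":-0.5,"ax":0,"ay":0,"az":0},{"grip":1,"tx":0,"ty":0,"tz":0,"ax":0,"ay":0,"az":0},{"grip":1,"tx":0,"ty":0,"tz":0,"ax":0,"ay":0,"az":0},{"grip":1,"tx":0,"ty":0,"tz":0,"ax":0,"ay":0,"az":0},{"grip":1,"tx":0,"ty":0,"tz":0,"ax":0,"ay":0,"az":0}]' 100; python3 -c "
from h import *
c=snap('wrist','w15');snap('side','s15')
s=read_state();print(s['ee_pos'],np.degrees(s['eef_rot']),s['moment'])
crop('w15',210,90,430,260,3.6,'c12')
crop('s15',270,160,400,240,6,'c13')"
```

```text
clock: 16.85
ee_pos: [553.1, -171.4, 97.2]
eef_rot: [3.141, 0.0, 2.704]
ft_force: [0.9, -0.0, -2.5]
width: 11.1
[ 553.0799437  -171.40879371   97.20180575] [1.79992931e+02 1.64721265e-03 1.54929230e+02] [-0.00110782 -0.00779098 -0.02396038]
```

View pics/c12.png

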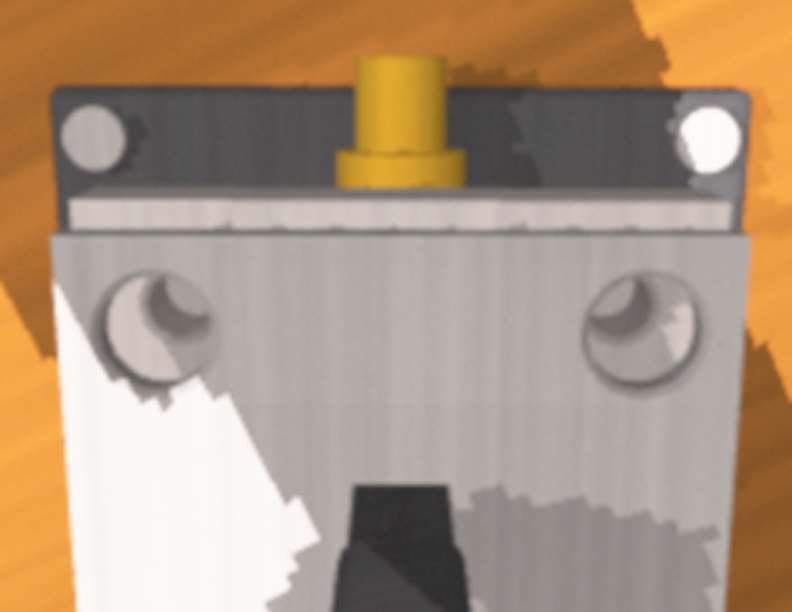

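View pics/c13.png

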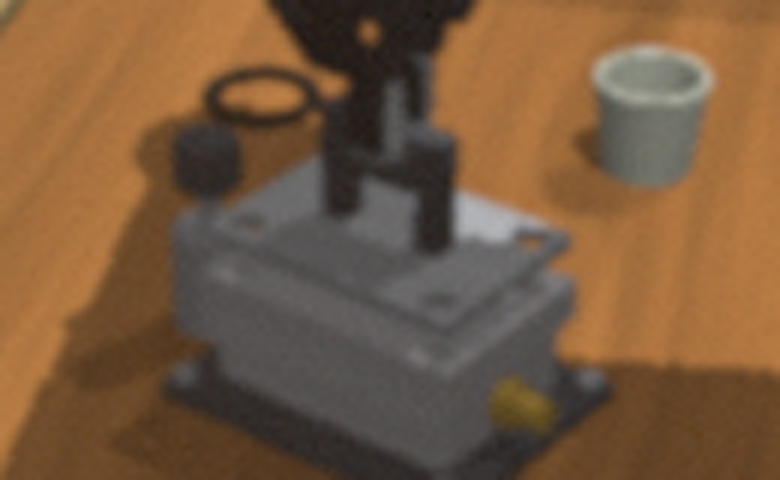

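Now the cover (52 to 748) and the sampler face (70 to 732) share the centre column. The threaded-hole rims show through both cover holes symmetrically, with lowest points near (183,333) and (615,333). I check the x alignment numerically.

```bash
python3 - <<'E'
from cmpr import *
c=run('w15',210,90,3.6,75.3,[(159,330),(642,332)],[(52,235),(748,235)],[(70,198),(732,199)],[(52,91),(749,92)])
print('plate z',np.median([pt(c,u,v)[2] for u in range(300,345,3) for v in range(162,200,3)]),'face z',np.median([pt(c,u,149)[2] for u in range(245,410,5)]))
# tilt of plate from depth
Q=np.array([pt(c,u,v) for u in range(280,362,3) for v in range(158,222,3)]);Q=Q[abs(Q[:,2]-81.5)<4]
A=np.c_[Q[:,:2]-Q[:,:2].mean(0),np.ones(len(Q))];print('tilt deg',np.degrees(np.linalg.lstsq(A,Q[:,2],rcond=None)[0][:2]),len(Q))
a=np.radians(-25.2);R=np.array([[np.cos(a),-np.sin(a)],[np.sin(a),np.cos(a)]]);F=np.array([553,-173.2])
g=lambda p:((p[0]+.5)/3.6-.5+210,(p[1]+.5)/3.6-.5+90)
for p in [(183,333),(615,333),(148,290),(651,290)]: print('rim',p,(R.T@(pt(c,*g(p),z=60)[:2]-F)).round(1))
# underside rim front (cover hole) through
E
```

```text
hole top -48,+-30 [[-47.9, -29.4], [-47.8, 29.8]] mid [-47.84   0.18] yaw -0.12
cover corner -60,+-42 [[-59.4, -41.7], [-59.5, 41.9]] mid [-59.45   0.09] yaw 0.12
face corner -62,+-44 [[-61.6, -43.9], [-61.7, 44.3]] mid [-61.67   0.22] yaw 0.04
foot corner -75,+-58 [[-73.7, -57.0], [-73.8, 57.3]] mid [-73.79   0.14] yaw 0.04
plate z 81.63819831016741 face z 60.45171345443783
tilt deg [-0.32904117  0.10046397] 613
rim (183, 333) [-43.5 -29.6]
rim (615, 333) [-43.7  29.6]
rim (148, 290) [-49.4 -34.1]
rim (651, 290) [-49.6  34.2]
```

The cover holes sit at x −47.85 and the threaded holes at about −47.6. In y they agree within 0.3 mm, and the gap is about 15 mm. I settle briefly, take a last check, then hand in.

```bash
python3 -m crank '[{"grip":1,"tx":0,"ty":0,"tz":0,"ax":0,"ay":0,"az":0},{"grip":1,"tx":0,"ty":0,"tz":0,"ax":0,"ay":0,"az":0},{"grip":1,"tx":0,"ty":0,"tz":0,"ax":0,"ay":0,"az":0},{"grip":1,"tx":0,"ty":0,"tz":0,"ax":0,"ay":0,"az":0},{"grip":1,"tx":0,"ty":0,"tz":0,"ax":0,"ay":0,"az":0},{"grip":1,"tx":0,"ty":0,"tz":0,"ax":0,"ay":0,"az":0}]' 100; python3 -c "
from h import *
c=snap('wrist','w16');snap('side','s16')
print('plate z',np.median([pt(c,u,v)[2] for u in range(300,345,3) for v in range(162,200,3)]),'face',np.median([pt(c,u,149)[2] for u in range(245,410,5)]), np.abs(read_state()['joint_velocities']).max())
print(np.abs(cv2.imread('pics/w15.png').astype(int)-cv2.imread('pics/w16.png')).mean())"
```

```text
clock: 17.45
ee_pos: [553.1, -171.4, 97.2]
eef_rot: [3.141, -0.0, 2.704]
ft_force: [0.0, 0.2, -2.2]
width: 11.2
plate z 81.70933525311031 face 60.377313322490515 0.003084258616288268
0.9178038194444444
```

View pics/s16.png

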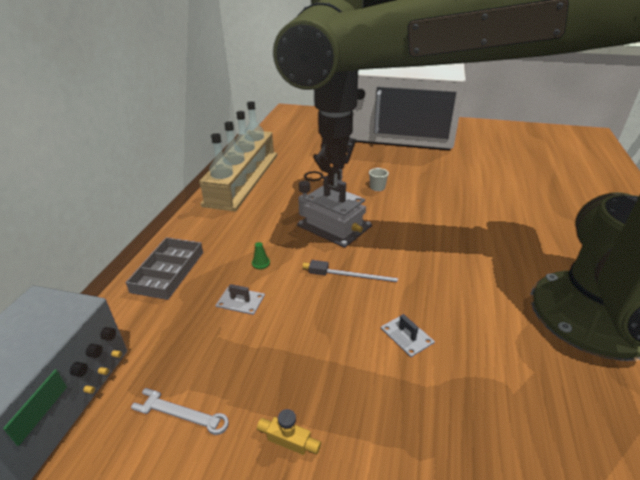

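The side view shows the cover held over the sampler at (335,200), the plunger down at (305,187), and the bystanders where they started.

```bash
python3 -c "
from station import finish_job
print(finish_job())"
```

```text
the job is handed in; nothing more can be done
None
```

I handed the job in at about 17.5 s, with the arm still holding the cover over the sampler. `finish_job` gives no verdict.

- **Plunger:** I pulled the cap up 20.0 mm (top from 90.5 to 110.6 mm). It stopped rising there while the force kept climbing, so it was at its stop. I held it for over a second and released it; it sprang back to about 91 mm.
- **Cover:** I gripped the largest of the three handled plates by its bridge handle, using 100 N.
    - **Height:** the last picture puts its underside about 15.3 mm above the sampler face.
    - **Alignment:** the two visible holes (at −x) are within about 0.3 mm of their threaded holes. The gripper hides the two at +x; their alignment follows from the yaw match of about 0.1°.
    - **Level and still:** tilt is about 0.3°, within depth noise, and the arm was at rest.
- **Bystanders:** in the last side view they stand where they started.

- **Sign slip:** one sideways correction while lowering the cover had the wrong sign (about 1.7 mm). I spotted it in the next picture and put it right. The cover stayed at least 15 mm above the sampler throughout.
- **Finger opening:** the gripper reads about 3 mm under the nominal part widths (25–26 for 30 mm, 11 for 14 mm). The pictures showed both grips firm.

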